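# Close up the little desk cabinet

## Task

Close up the low wooden cabinet on the desk: with the fingertips push both of its open drawers fully home, and only then push its side-hinged door fully shut over them. Just push, grasp nothing, and leave the things standing on and around the cabinet where they are.

Things in the scene. Friction and masses are not known exactly. Their poses are not given: they have to be found in the camera images.
- cabinet: Low wooden cabinet fixed to the desk, 120 mm deep (x), 170 mm wide (y), 76 mm high. Origin at the centre of its underside on the desk; its own -x is the way its open front faces (the front edges lie at x = -60 mm), its +y is the side of the door's hinge, z up. A fixed monitor stand, 153 mm high, stands to the left of it: its right side is at world y = 0.34 and it reaches from x = 0.46 back.
- drawer_left_front (a point): Centre of the outer face of the drawer on the hinge (+y) side, 40 mm above the desk; moves with the drawer. The flat front is 73 mm wide and 52 mm high (13.5 to 65.5 mm above the desk), with a notch 24 mm wide and 10 mm deep in the middle of its top edge. Axes as the cabinet's: the drawer goes in along +x. Fully home, the face lies 2 mm behind the cabinet's front edges, between sides, bottom and top 8 mm thick. A few paper cards stand in it, part of the drawer.
- drawer_right_front (a point): The same point of the other, equal drawer (-y side), right beside the first with a 4 mm gap and no wall between.
- drawer_left (a joint): How far the +y drawer is open, m: 0 fully home (a hard stop), 0.080 fully out. Slides with about 1 N of friction (plus 4 N per m/s) and stays where it is left.
- drawer_right (a joint): The same for the -y drawer.
- door_hinge (a point): On the door's vertical hinge axis, 40 mm above the desk, at the cabinet's front edge on its +y side. Turns with the door: axes as door_face.
- door_face (a point): Point on the door's outer face, 125 mm from the hinge axis and 40 mm above the desk; moves with the door. The door is a plain board without handle, 170 mm wide, 68 mm high (6 to 74 mm above the desk), 12 mm thick. Axes turn with the door: -x is straight out of the outer face (push along +x to close), -y runs from the hinge to the free edge, which is 45 mm beyond this point, z up; the hinge axis lies 13 mm behind the outer face.
- door (a joint): Door angle, rad: 0 shut against the cabinet's front edges (a hard stop), 1.57 standing straight out in front, 1.95 the most. From shut it opens by turning about -z (clockwise seen from above). Has about 0.06 N m of friction (plus 0.03 N m s/rad) and stays where it is left.
- sticky_block: Square block of plain note paper, 76x77x18 mm, lying on top of the cabinet; bystander. Origin at the centre of its underside.
- staple_box: Small closed dark grey box with a pale panel on top, 38x60x22 mm, lying on top of the cabinet; bystander. Origin at the centre of its underside.
- tape_measure: Rounded beige tape measure, 32x63x54 mm, standing on the desk to the right of the cabinet; bystander. Origin at the centre of its underside.
- tape_roll: Roll of packing tape lying flat, 96 mm across, 48 mm high, on the desk to the right; bystander. Origin at the centre of its underside.

How it is judged:
By the outcome, as a careful person would: the job done as asked, in the order asked, and still so for the second after the job is handed in, with the robot touching nothing.
It also fails if it takes over 58 s, if anything falls off the work surface, if the arm or the gripper's body presses on something with over 40 N, if the wrist force passes 120 N, or if a joint passes its speed limit or range.

## Robot

A 7-joint arm with a two-finger parallel gripper is mounted at the origin on the work surface; the furniture and walls round the work are solid. World frame = base frame: x ahead of the robot, y to its left, z up, the work surface at z = 0. Lengths are in mm, angles in rad, forces in N, time in s.
With the tool pointing down it reaches from about 400 to 900 mm from the base axis. Payload 5.5 kg.
Tool frame: the origin (TCP) lies at the very end of the fingers, on their centre line; the grasp point (between the pads) lies 19 mm behind it (bot.grip_point_offset is the distance from the TCP to the grasp point, in mm); z points along the fingers, y is the line along which they close (so a half turn about z gives the same grasp; the last joint's range is limited). The gripper opens to 92 mm and grips with 3 to 60 N. Pads are 19 mm wide; open, the fingers measure 130 mm over their backs; the gripper's body (75 mm by 190 mm) begins 47 mm behind the grasp point.
Start: joints at [1.5, 0.501, -0.427, 1.55, 0.221, 1.138, -0.21], TCP at [212.996, -614.111, 226.729] pointing down, gripper open.
Joint ranges: [-2.88, 2.88], [-0.31, 2.03], [-1.54, 1.56], [0.2, 2.42], [-1.41, 4.55], [0.19, 2.02], [-2.57, 2.57]. Speed limits (rad/s): [2.57, 2.57, 3.14, 3.14, 3.14, 3.14, 3.14].

## Interface

Orientations are given as a rotation vector (axis times angle).
In Python, from plant import bot gives the robot as it stands. The module is installed in compiled form; this text tells all that it offers.
- The arm moves only by the tool drive_tool, never from a script. Its argument "steps" is a list of rows, each a list of 4 numbers: the shift along the tool's x, y, z in m, then the turn about the tool's z in rad. A call has exactly 10 rows; each row is the pose to reach, as a shift and turn from the pose commanded when the call began, along the tool's axes at that moment; what a row does not reach only later rows make up. A row lasts 1/8 s, in which the tool goes at most 62.5 mm and 10.7 degrees, less where a joint would pass 70% of its speed; a pose out of reach is approached as far as the arm can. A call with a gripper value outside its range is refused whole. "fingers" is the opening, from -1 (shut) to 1 (fully open), so that 0 is half open, set as the call begins (left out, the last holds). The fingers move at their own pace and stop on an object; the grip force is fixed at half the most. Time passes only in rows, so rows that repeat a pose let the fingers close, or fill a call up. It gives the time, the measured TCP pose, the force, the opening and the grip force at its end, in the units of the state.
- bot.get_state(): the state, without advancing time (a new reading comes with each control period).
- bot.read_camera(name): name is "scene" or "side" or "wrist"; returns a dict with "color" (400x640x3 uint8, blue, green, red), "intrinsics" (3x3 intrinsics, pixels), "extrinsics" (4x4, takes a point from camera to world coordinates); the wrist camera has in their place "hand_eye" (4x4, takes a point from camera to tool coordinates, whose origin is the TCP and whose axes are the flange's). Camera axes: x right, y down, z forward; pixel columns grow to the right and rows downward; lengths in mm; the calibration is good to about 2 mm. A picture is of the moment at which its call begins: read the wrist's pose just before it. There is no depth.
- bot.close_job(): hands the job in; it is judged then, once.
The state is a dict: "t": time; "joint_positions": joint angles; "joint_velocities": joint speeds; "joint_efforts": joint torques, N m; "position": TCP position; "eef_rot": TCP orientation; "wrist_force": force on the tool from outside, world axes, zero at the start; "torque": the same for the moment, N m; "opening": finger opening in mm; "finger_force": force on a finger pad.
Only numpy, scipy, OpenCV 4.12 (cv2) and the standard library are available. Lean on these libraries where they do the work, as an engineer would, in place of code of your own. Each camera call takes 0.05 s, during which the arm holds its last target. There are 200 camera calls.

## Working session

There is one attempt and no reset: what is moved stays moved. The work goes in short steps, Python scripts to look and compute and a tool call to move; the robot and the scene stay as the last step left them, time stands still between calls to the robot, and variables do not carry over. Pictures are saved under pics/ and viewed, at most 10 in all, crops included, and the job is handed in when it is done.

Besides the shell and the picture viewer there is one more tool, called after ">>>" as name(argument=value, ...) on one line, values as JSON. drive_tool: Moves the arm, as the interface text tells. Its arguments: {"type":"object","properties":{"steps":{"type":"array","items":{"type":"array","items":{"type":"number"}}},"fingers":{"type":"number"}},"required":["steps"]}

```bash
mkdir -p pics; python3 - <<'E'
from plant import bot
import cv2,numpy as np
s=bot.get_state();print(s['t'],s['position'],s['eef_rot'],s['opening'])
for n in("scene","side"):
    c=bot.read_camera(n);cv2.imwrite(f"pics/{n}0.png",c["color"])
    print(n,np.round(c["intrinsics"],1).tolist(),np.round(c["extrinsics"],3).tolist())
E
```

```text
0.0 [ 212.68292125 -613.47350799  225.67263383] [-3.09601823e+00 -5.21714735e-01  4.41789774e-04] 91.73279042273299
scene [[372.0, 0.0, 321.3], [0.0, 372.0, 195.1], [0.0, 0.0, 1.0]] [[0.635, -0.587, 0.503, 92.971], [-0.773, -0.471, 0.425, -429.72], [-0.012, -0.658, -0.753, 729.408], [0.0, 0.0, 0.0, 1.0]]
side [[460.8, 0.0, 318.4], [0.0, 460.8, 198.3], [0.0, 0.0, 1.0]] [[-0.006, 0.87, -0.493, 1082.523], [1.0, 0.012, 0.01, -78.262], [0.014, -0.493, -0.87, 1036.233], [0.0, 0.0, 0.0, 1.0]]
```

View pics/scene0.png

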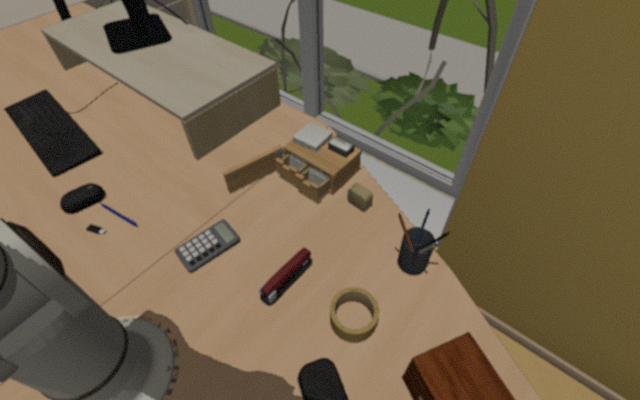

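View pics/side0.png

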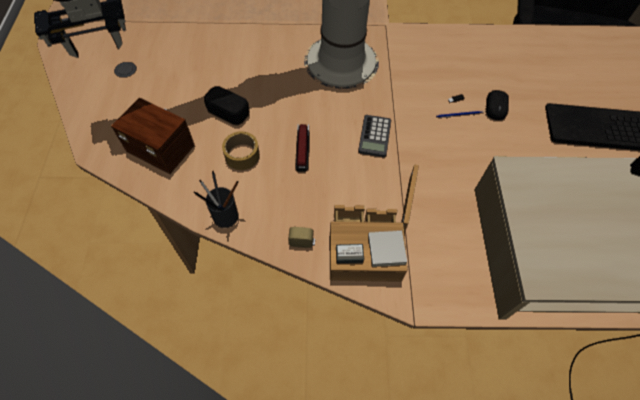

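The scene view shows the cabinet around (320,165) with its door at (225–285, 150–188), and the side view shows it around (368,245) with the door at (405–418, 165–225). I'll enlarge both crops.

```bash
python3 - <<'E'
import cv2,numpy as np
a=cv2.imread("pics/scene0.png")[115:215,215:375]
b=cv2.imread("pics/side0.png")[155:295,280:430]
cv2.imwrite("pics/sc1.png",cv2.resize(a,None,fx=5,fy=5,interpolation=cv2.INTER_CUBIC))
cv2.imwrite("pics/si1.png",cv2.resize(b,None,fx=4,fy=4,interpolation=cv2.INTER_CUBIC))
E
```

```text
(no output)
```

View pics/sc1.png

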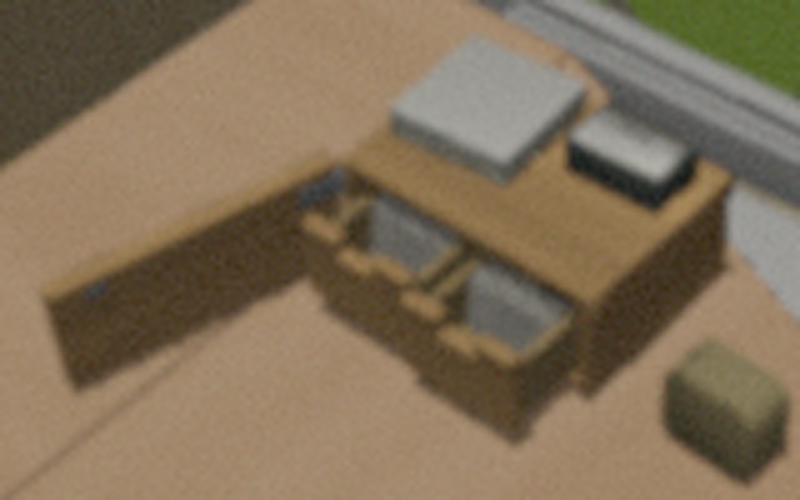

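View pics/si1.png

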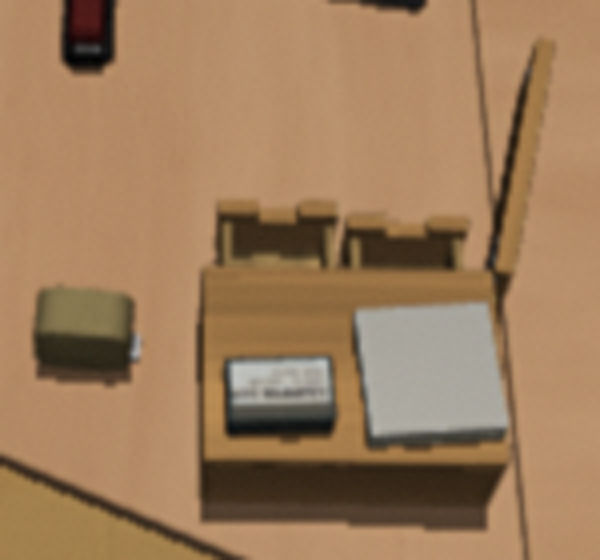

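Enlarged, the side crop shows the cabinet top corners at (203,270), (493,270), (203,460) and (507,463). The drawer front top edges run (219,202)–(337,204) and (348,216)–(468,220), and the door top runs from about (513,273) to (547,41). In the scene crop the top's front-right corner is at (590,300), its back-right at (730,178), the door's free top end at (45,293), and the right drawer's right top corner at (517,362).

```bash
cat > h.py <<'E'
import numpy as np
from plant import bot
def ray(c,uv):
    d=c["extrinsics"][:3,:3]@np.linalg.inv(c["intrinsics"])@[uv[0],uv[1],1.]
    return c["extrinsics"][:3,3],d
def atz(c,uv,z):
    o,d=ray(c,uv);return o+d*(z-o[2])/d[2]
def tri(c1,p1,c2,p2):
    o1,d1=ray(c1,p1);o2,d2=ray(c2,p2)
    s=np.linalg.lstsq(np.c_[d1,-d2],o2-o1,rcond=None)[0]
    a,b=o1+s[0]*d1,o2+s[1]*d2
    return (a+b)/2,np.linalg.norm(a-b)
E
python3 - <<'E'
from h import *
np.set_printoptions(precision=1,suppress=True)
sc=bot.read_camera("scene");si=bot.read_camera("side")
S=lambda p:(p[0]/4+280-.375,p[1]/4+155-.375)
C=lambda p:(p[0]/5+215-.4,p[1]/5+115-.4)
for n,p,z in[("FR",(203,270),76),("FL",(493,270),76),("BR",(203,461),76),("BL",(507,463),76),("RrR",(219,202),65.5),("RrL",(337,204),65.5),("LR",(348,216),65.5),("LL",(468,220),65.5),("doorfree out",(553,42),74),("doorfree in",(540,40),74),("hinge out",(513,273),74),("tapeM",(83,290),54),("boxR",(228,360),98),("boxback",(330,432),98)]:print(n,atz(si,S(p),z))
for n,p,z in[("FR",(590,300),76),("FL",(345,165),76),("BR",(730,178),76),("doorfree",(45,293),74),("RR",(517,362),65.5),("LL",(303,215),65.5),("tape",(665,375),54)]:print("sc",n,atz(sc,C(p),z))
for n,a,b in[("FR",(590,300),(203,270)),("BR",(730,178),(203,461)),("RR",(517,362),(219,202)),("door",(45,293),(547,41))]:print("tri",n,*tri(sc,C(a),si,S(b)))
E
```

```text
FR [602.1 -39.5  76. ]
FL [599.9 129.8  76. ]
BR [719.5 -40.4  76. ]
BL [718.8 127.4  76. ]
RrR [551.1 -29.1  65.5]
RrL [551.5  41.8  65.5]
LR [559.6  48.   65.5]
LL [561.4 119.9  65.5]
doorfree out [438.5 181.5  74. ]
doorfree in [437.1 173.5  74. ]
hinge out [600.8 141.7  74. ]
tapeM [ 605.2 -109.7   54. ]
boxR [668.6 -26.9  98. ]
boxback [710.4  27.9  98. ]
sc FR [598.4 -40.2  76. ]
sc FL [595.7 121.8  76. ]
sc BR [713.7 -42.2  76. ]
sc doorfree [434.9 174.8  74. ]
sc RR [551.7 -32.3  65.5]
sc LL [561.6 121.1  65.5]
sc tape [598.2 -87.2  54. ]
tri FR [600.6 -39.   73.4] 0.8385477152960603
tri BR [717.8 -39.9  71.7] 0.5834749752161159
tri RR [551.7 -30.4  65. ] 2.96463197031156
tri door [436.3 178.1  71.2] 1.1138139494402215
```

>>> drive_tool(steps=[[0.04,-0.045,0,0.1],[0.08,-0.09,0,0.2],[0.12,-0.135,0,0.334],[0.16,-0.175,0,0.334],[0.2,-0.22,0,0.334],[0.24,-0.262,0,0.334],[0.28,-0.305,0,0.334],[0.32,-0.347,0,0.334],[0.36,-0.39,0,0.334],[0.4,-0.433,0,0.334]], fingers=-1)

```text
t: 1.45
position: [449.5, -72.4, 227.0]
eef_rot: [3.141, -0.001, 0.001]
wrist_force: [1.4, -0.1, 0.5]
opening: 1.1
finger_force: 0.0
```

>>> drive_tool(steps=[[0.02,-0.03,0,0],[0.04,-0.06,0.01,0],[0.055,-0.078,0.04,0],[0.055,-0.078,0.08,0],[0.055,-0.078,0.12,0],[0.055,-0.078,0.15,0],[0.055,-0.078,0.17,0],[0.055,-0.078,0.18,0],[0.055,-0.078,0.18,0],[0.055,-0.078,0.18,0]])

```text
t: 2.7
position: [505.0, 4.1, 47.7]
eef_rot: [3.141, -0.0, 0.003]
wrist_force: [-0.1, 0.1, 0.4]
opening: 0.5
finger_force: 0.0
```

```bash
python3 - <<'E'
from h import *
import cv2
print(bot.get_state()['position'])
c=bot.read_camera("wrist");s=bot.read_camera("side")
print(c["hand_eye"].round(2).tolist(),c["intrinsics"].round(0).tolist())
b=cv2.resize(s["color"][135:295,280:440],None,fx=2.5,fy=2.5)
cv2.imwrite("pics/w1.png",np.hstack([cv2.resize(c["color"],(400,250)),b[:250]]) if 0 else np.hstack([cv2.copyMakeBorder(cv2.resize(c["color"],(400,250)),0,150,0,0,0),b]))
E
```

```text
[504.98002346   4.09956596  47.68554776]
[[-0.0, -0.95, -0.31, 84.44], [1.0, 0.0, -0.0, -0.33], [0.0, -0.31, 0.95, -157.19], [0.0, 0.0, 0.0, 1.0]] [[283.0, 0.0, 321.0], [0.0, 283.0, 205.0], [0.0, 0.0, 1.0]]
```

View pics/w1.png

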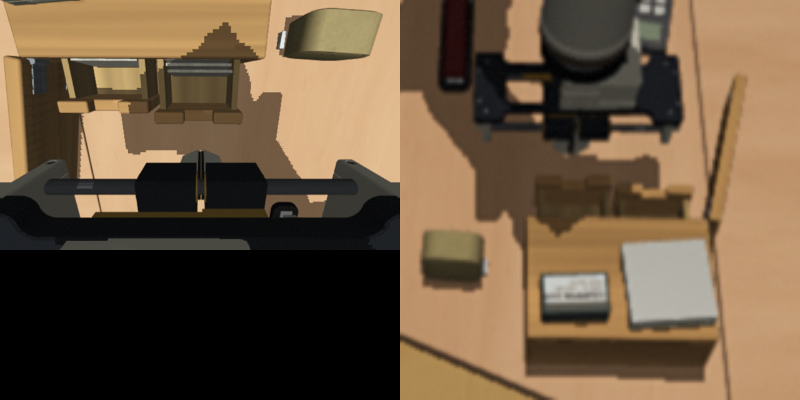

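The wrist view shows both drawers open ahead, with the fingers closed in front of the right one at (200,115). I'll start pushing.

>>> drive_tool(steps=[[0.015,0,0,0],[0.028,0,0,0],[0.034,0,0,0],[0.038,0,0,0],[0.042,0,0,0],[0.048,0,0,0],[0.056,0,0,0],[0.064,0,0,0],[0.068,0,0,0],[0.068,0,0,0]])

```text
t: 4.05
position: [572.9, 4.2, 46.9]
eef_rot: [-3.141, 0.0, -0.002]
wrist_force: [0.3, 0.9, -0.5]
opening: 0.2
finger_force: 0.0
```

```bash
cat > look.py <<'E'
from h import *
import cv2,sys
st=bot.get_state();print(st['t'],st['position'],st['wrist_force'])
c=bot.read_camera("wrist")
cv2.imwrite(sys.argv[1],cv2.resize(c["color"][:330],None,fx=1.25,fy=1.25))
E
python3 look.py pics/w2.png
```

```text
4.05 [572.87884947   4.16365447  46.87551308] [ 0.31813396  0.94003788 -0.46411749]
```

View pics/w2.png

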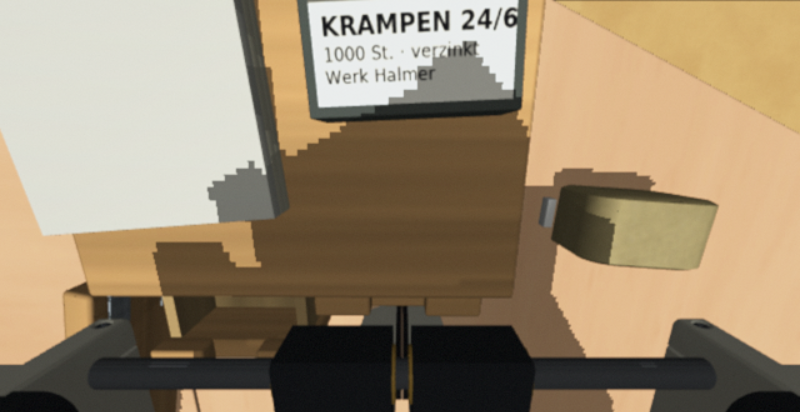

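```bash
python3 - <<'E'
from h import *
import cv2
from scipy.spatial.transform import Rotation as R
st=bot.get_state();c=bot.read_camera("wrist")
T=np.eye(4);T[:3,:3]=R.from_rotvec(st['eef_rot']).as_matrix();T[:3,3]=st['position']
c["extrinsics"]=T@c["hand_eye"]
for n,p,z in[("cabR",(515,297),76),("cabL",(88,296),76),("drwR edge",(475,316),65.5),("drwtop inner",(480,298),65.5)]:
    print(n,atz(c,(p[0]/1.25,p[1]/1.25),z).round(1))
Ti=np.linalg.inv(c["hand_eye"])
for q in[(0,0,0),(9.5,0,0),(9.5,19,0),(9.5,0,-30),(9.5,19,-60),(9.5,40,-66)]:
    v=c["intrinsics"]@(Ti@[*q,1])[:3];print(q,(v[:2]/v[2]*1.25).round())
E
```

```text
cabR [598.1 -40.4  76. ]
cabL [598.5 128.8  76. ]
drwR edge [584.2 -27.5  65.5]
drwtop inner [592.8 -29.1  65.5]
(0, 0, 0) [402. 319.]
(9.5, 0, 0) [402. 302.]
(9.5, 19, 0) [441. 302.]
(9.5, 0, -30) [402. 334.]
(9.5, 19, -60) [461. 382.]
(9.5, 40, -66) [531. 394.]
```

>>> drive_tool(steps=[[-0.015,0,0,0],[-0.03,0,0,0],[-0.04,0,0,0],[-0.04,0,0,0],[-0.02,0,0,0],[0.013,0,0,0],[0.013,0,0,0],[-0.005,0,0,0],[-0.04,0,0,0],[-0.06,0,0,0]])

```text
t: 5.4
position: [510.4, 4.0, 46.6]
eef_rot: [3.141, 0.0, -0.0]
wrist_force: [-0.2, 0.4, -0.3]
opening: 0.8
finger_force: 0.0
```

```bash
python3 look.py pics/w3.png
```

```text
5.4 [510.39928322   4.04494585  46.63455141] [-0.21804175  0.40623338 -0.32187673]
```

View pics/w3.png

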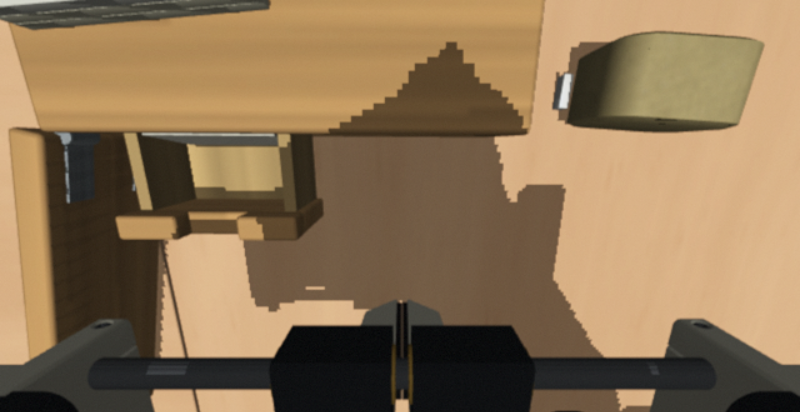

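>>> drive_tool(steps=[[0,-0.03,0,0],[0,-0.06,0,0],[0,-0.078,0,0],[0.015,-0.078,0,0],[0.03,-0.078,0,0],[0.043,-0.078,0,0],[0.075,-0.078,0,0],[0.075,-0.078,0,0],[0.05,-0.078,0,0],[0.01,-0.078,0,0]])

```text
t: 6.7
position: [523.5, 81.4, 46.7]
eef_rot: [-3.141, 0.004, -0.003]
wrist_force: [-0.5, 0.3, 0.4]
opening: 0.2
finger_force: 0.0
```

>>> drive_tool(steps=[[-0.02,0.03,-0.02,0],[-0.05,0.06,-0.04,0],[-0.08,0.08,-0.06,0],[-0.08,0.08,-0.08,0],[-0.08,0.08,-0.1,0],[-0.08,0.06,-0.1,0],[-0.08,0.05,-0.1,0],[-0.08,0.05,-0.1,0],[-0.08,0.05,-0.1,0],[-0.08,0.05,-0.1,0]])

```text
t: 7.95
position: [441.9, 31.5, 146.5]
eef_rot: [3.142, -0.001, -0.001]
wrist_force: [-0.5, -0.6, 0.1]
opening: 0.6
finger_force: 0.0
```

```bash
python3 - <<'E'
from h import *
import cv2
st=bot.get_state();print(st['t'],st['position'],st['wrist_force'])
w=bot.read_camera("wrist")["color"];s=bot.read_camera("scene")["color"]
a=cv2.resize(w[0:220,120:520],(800,440),interpolation=cv2.INTER_CUBIC)[:300]
b=cv2.resize(s[130:205,215:415],(800,300),interpolation=cv2.INTER_CUBIC)
cv2.imwrite("pics/w4.png",np.vstack([a,b]))
E
```

```text
7.95 [441.93322387  31.50144574 146.46230254] [-0.51334666 -0.59561655  0.1326955 ]
```

View pics/w4.png

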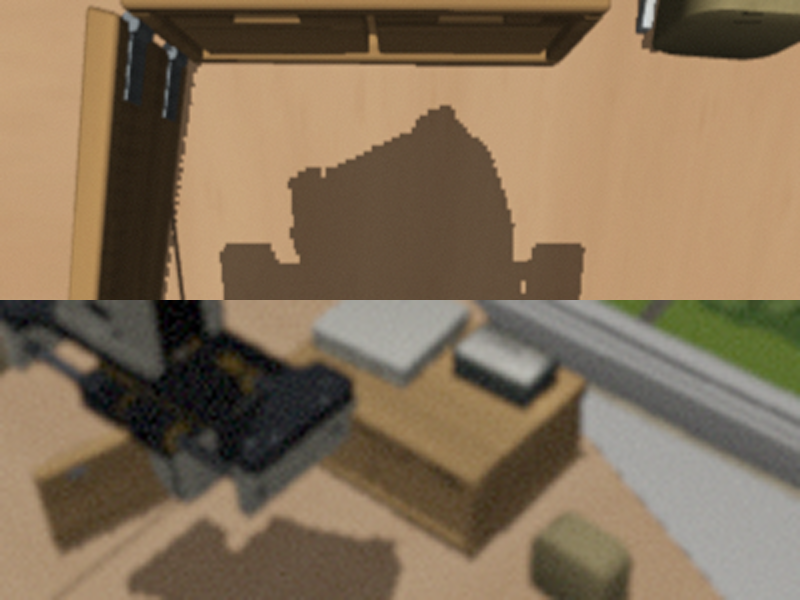

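```bash
python3 - <<'E'
from h import *
from scipy.spatial.transform import Rotation as R
import cv2
st=bot.get_state();c=bot.read_camera("wrist")
T=np.eye(4);T[:3,:3]=R.from_rotvec(st['eef_rot']).as_matrix();T[:3,3]=st['position']
c["extrinsics"]=T@c["hand_eye"]
P=np.linalg.inv(c["extrinsics"])
def pr(q):
    v=c["intrinsics"]@(P@[*q,1])[:3];return (v[:2]/v[2]).round(1)
for y in(5,82):
  for x in(598.3,600.3,604):print(y,x,"facebot",pr((x,y,13.5)))
  print("board",pr((598.3,y,8)),pr((598.3,y,0)))
g=cv2.cvtColor(c["color"],cv2.COLOR_BGR2GRAY).astype(float)
for a,b in((225,290),(330,380)):print(g[0:40,a:b].mean(1).round().astype(int).tolist())
im=cv2.resize(c["color"][0:45,190:440],(800,144),interpolation=cv2.INTER_NEAREST);cv2.imwrite("pics/w5.png",cv2.resize(c["color"][0:45,190:440],(800,432),interpolation=cv2.INTER_NEAREST))
E
```

```text
5 598.3 facebot [351.2  28.1]
5 600.3 facebot [351.3  25.6]
5 604 facebot [351.4  20.8]
board [350.6  29.8] [349.8  32.2]
82 598.3 facebot [265.4  28.2]
82 600.3 facebot [265.2  25.7]
82 604 facebot [265.   20.9]
board [266.5  29.9] [268.1  32.3]
[135, 130, 119, 105, 75, 43, 42, 44, 51, 63, 72, 63, 47, 45, 44, 45, 45, 45, 46, 46, 47, 47, 46, 48, 47, 45, 56, 100, 123, 102, 70, 77, 137, 167, 168, 167, 167, 167, 167, 167]
[134, 133, 125, 112, 95, 70, 48, 42, 50, 57, 52, 45, 38, 42, 47, 46, 45, 45, 46, 46, 47, 47, 47, 47, 48, 47, 57, 103, 130, 115, 87, 54, 63, 128, 166, 166, 166, 165, 165, 165]
```

View pics/w5.png

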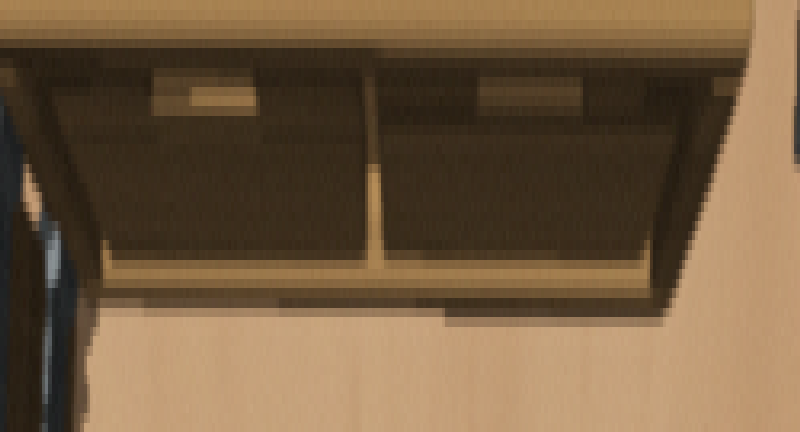

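Both faces end at the same image row (about 26.5), behind the front edges, so both drawers are home. Next is the door: I'll move over it and go down on its outer (+y) side, and work out the arc.

>>> drive_tool(steps=[[0.01,-0.04,0,0],[0.02,-0.09,0,0],[0.03,-0.14,0,0],[0.038,-0.18,0,0],[0.038,-0.19,0.0,0],[0.038,-0.19,0.03,0],[0.038,-0.19,0.06,0],[0.038,-0.19,0.09,0],[0.038,-0.19,0.102,0],[0.038,-0.19,0.102,0]])

```text
t: 9.35
position: [479.7, 221.2, 44.3]
eef_rot: [3.141, -0.001, -0.002]
wrist_force: [0.8, -0.7, 0.4]
opening: 0.8
finger_force: 0.0
```

```bash
python3 - <<'E'
from h import *
p=bot.get_state()['position'];print(p)
for i,t in enumerate(np.linspace(1.86,-0.02,18)):
    u=np.array([-np.sin(t),-np.cos(t)]);n=np.array([-np.cos(t),np.sin(t)])
    q=np.array([598.7,129])+130*u+(13+10.5*abs(np.cos(t))+19*abs(np.sin(t)))*n
    print(i,round(t,2),q.round(),"tool",round(q[0]-p[0]),round(p[1]-q[1]))
E
```

```text
[479.660172   221.22512976  44.31219743]
0 1.86 [484. 199.] tool 4 22
1 1.75 [477. 185.] tool -3 36
2 1.64 [471. 170.] tool -8 51
3 1.53 [467. 156.] tool -12 65
4 1.42 [465. 142.] tool -15 79
5 1.31 [464. 128.] tool -15 93
6 1.2 [465. 114.] tool -15 108
7 1.09 [468.  99.] tool -12 122
8 0.98 [472.  85.] tool -8 136
9 0.86 [478.  71.] tool -2 151
10 0.75 [485.  57.] tool 6 164
11 0.64 [494.  45.] tool 15 177
12 0.53 [505.  33.] tool 26 188
13 0.42 [518.  23.] tool 38 198
14 0.31 [531.  14.] tool 52 207
15 0.2 [546.   7.] tool 67 214
16 0.09 [562.   2.] tool 82 219
17 -0.02 [577.  -1.] tool 98 223
```

>>> drive_tool(steps=[[0.004,0.015,0,0],[0.003,0.025,0,0],[-0.003,0.036,0,0],[-0.008,0.051,0,0],[-0.012,0.065,0,0],[-0.015,0.079,0,0],[-0.015,0.093,0,0],[-0.015,0.108,0,0],[-0.012,0.122,0,0],[-0.008,0.136,0,0]])

```text
t: 10.6
position: [472.3, 85.1, 44.7]
eef_rot: [-3.142, 0.0, 0.0]
wrist_force: [-0.1, 1.4, -0.5]
opening: 0.5
finger_force: 0.3
```

>>> drive_tool(steps=[[0.006,0.015,0,0],[0.014,0.028,0,0],[0.023,0.041,0,0],[0.034,0.052,0,0],[0.046,0.062,0,0],[0.06,0.071,0,0],[0.075,0.078,0,0],[0.088,0.082,0,0],[0.1,0.085,0,0],[0.104,0.086,0,0]])

```text
t: 11.85
position: [572.7, 0.9, 43.9]
eef_rot: [3.141, 0.0, -0.013]
wrist_force: [-15.3, 2.4, 10.5]
opening: 0.5
finger_force: 7.6
```

The wrist feels 15 N at x = 572.7, so the door is against its stop. I'll back off and check.

>>> drive_tool(steps=[[0.001,0,0,0],[0.001,0,0,0],[0,0,0,0],[-0.01,0,0,0],[-0.03,0,0,0],[-0.06,0,0,0],[-0.09,0,-0.02,0],[-0.12,0,-0.06,0],[-0.13,0,-0.1,0],[-0.13,0,-0.1,0]])

```text
t: 13.1
position: [448.0, -0.3, 147.5]
eef_rot: [3.139, -0.0, 0.01]
wrist_force: [0.4, -0.3, -0.4]
opening: 0.4
finger_force: 0.0
```

```bash
python3 - <<'E'
from h import *
import cv2
st=bot.get_state();print(st['t'],st['position'],st['wrist_force'])
w=bot.read_camera("wrist")["color"];s=bot.read_camera("side")["color"]
a=cv2.resize(w[0:150,120:520],(800,300),interpolation=cv2.INTER_CUBIC)
b=cv2.resize(s[210:290,260:460],(750,300),interpolation=cv2.INTER_CUBIC)
cv2.imwrite("pics/w6.png",np.vstack([a,cv2.copyMakeBorder(b,0,0,0,50,0)]))
E
```

```text
13.1 [ 4.48041712e+02 -2.70663152e-01  1.47453368e+02] [ 0.4089924  -0.33287038 -0.44622753]
```

View pics/w6.png

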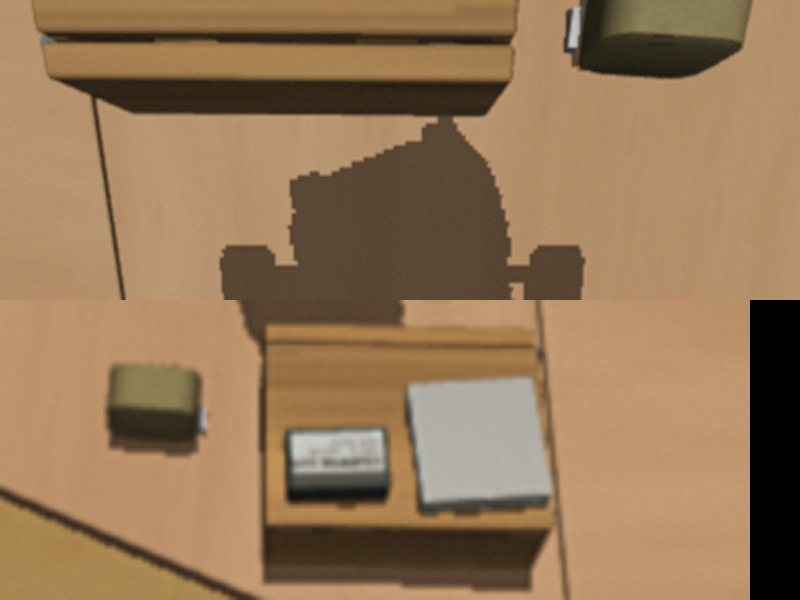

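The door lies parallel to and against the cabinet front, with an even gap at row 40 from column 45 to 515, and the bystanders are where they were. I'm handing in.

```bash
python3 -c "from plant import bot;print(bot.close_job())"
```

```text
the job is handed in; nothing more can be done
None
```

I pushed both drawers home and then the door shut, as far as the camera images and the 15 N felt at the door's stop show. In the images the things on the cabinet and the tape measure beside it are where they were. The job was handed in at about 13 s, and no verdict came back.

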